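Drive the seized pin out of a basket-arm carrier

ROBOT

A 6-joint arm with a two-finger parallel gripper is mounted at the origin on the work surface. World frame = base frame: x ahead of the robot, y to its left, z up, the work surface at z = 0. Lengths are in m, angles in rad, forces in N, time in s.
With the tool pointing down it reaches from about 0.35 to 0.775 m from the base axis. Payload 7.3 kg.
Tool frame: the origin (TCP) lies at the centre of the arm's flange, where the gripper is bolted on; the fingertips stand 178 mm ahead of it and the grasp point (between the pads) lies 159 mm ahead of it; z points along the fingers, y is the line along which they close (so a half turn about z gives the same grasp; the last joint's range is limited). The gripper opens to 92 mm and grips with 3 to 60 N. Pads are 19 mm wide; open, the fingers measure 130 mm over their backs; the gripper's body (75 mm by 190 mm) begins 47 mm behind the grasp point.
Start: joints at [-0.146, 0.342, 1.524, -0, 1.275, -0.146], TCP at [0.525, 0, 0.405] pointing down, gripper open.
Joint ranges: [-2.53, 2.53], [-0.77, 2.02], [0.04, 2.7], [-1, 4.14], [0.28, 2.66], [-3.11, 3.11]. Speed limits (rad/s): [2.57, 2.57, 3.14, 3.14, 3.14, 3.14].

INTERFACE

Orientations are given as [roll, pitch, yaw] about the fixed x, y, z axes, in that order (R = Rz(yaw) Ry(pitch) Rx(roll)).
In Python, from cell import telemetry, vision, ticket gives the robot as it stands.
- The arm moves only by the shell command python3 -m crank 'ROWS' [FORCE]. ROWS is JSON, a list of rows, each a list of 5 numbers: the gripper command: -1 is shut, 1 is fully open, values between are in proportion, then the shift along the tool's x, y, z in mm, then the turn about the tool's z in rad. In form: [[fingers, dx, dy, dz, roll], ...]. A call has 1 to 12 rows; each row is the pose to reach, as a shift and turn from the pose commanded when the call began, along the tool's axes at that moment; what a row does not reach only later rows make up. A row lasts 1/12 s, in which the tool goes at most 41.7 mm and 7.16 degrees, less where a joint would pass 70% of its speed; a pose out of reach is approached as far as the arm can. A call with a gripper value outside its range is refused whole. The fingers move at their own pace and stop on an object; FORCE is the grip in N (left out, the last holds). Time passes only in rows, so rows that repeat a pose let the fingers close. It gives the time, the measured TCP pose, the force, the opening and the grip force at its end, in the units of the state.
- telemetry.observe(): the state, without advancing time (a new reading comes with each control period).
- vision.read_camera(name): name is "scene" or "side" or "wrist"; returns (picture, depth): 384x512x3 uint8, red, green, blue; 384x512 float32, m along the optical axis (not along the pixel's ray), 0 where there is no reading.
- vision.get_calibration(name): a dict with "camera_matrix" (3x3 intrinsics, pixels), "dist" ([k1, k2, p1, p2, k3] as OpenCV has them; the pictures are not rectified), "rvec" (rotation vector, rad) and "tvec" (3), from world to camera coordinates, as OpenCV has them. Camera axes: x right, y down, z forward; pixel columns grow to the right and rows downward; lengths in m; the calibration is good to about 2 mm. A picture is of the moment at which its call begins: read the wrist's pose just before it. get_calibration takes no time and is no camera call; for the wrist camera it gives the pose at the moment of the call.
- ticket.hand_in(): hands the job in; it is judged then, once.
The state is a dict: "time": time; "qpos": joint angles; "qvel": joint speeds; "joint_efforts": joint torques, N m; "tool_pos": TCP position; "tool_rot": TCP orientation; "contact_force": force on the tool from outside, world axes, zero at the start; "torque": the same for the moment, N m; "opening": finger opening in m; "grip_force": force on a finger pad.
Only numpy, scipy, OpenCV 4.12 (cv2) and the standard library are available. Lean on these libraries where they do the work, as an engineer would, in place of code of your own. Each camera call takes 0.05 s, during which the arm holds its last target. There are 200 camera calls.

TASK

Free the tablet tester's basket-arm carrier from its lift rod: take the blue-banded drift punch from the stand, feel with its nose for the pin hole in the top of the clamped carrier, and press the stuck pin straight down and right out underneath with a steady push, never more than about 40 N because the rod bends. Then put the punch back in its own hole, standing upright, and leave the other tools and parts alone and keep the gripper off the clamped work.

Things in the scene. Friction and masses are not known exactly. Their poses are not given: they have to be found in the camera images.
- fixture: Fixed holding fixture: dark steel plate 100 x 270 x 8 mm; origin under its centre, y along the clamped rod, z up. On it two white nylon supports (y = +-22 to +-46 mm, 38 mm high, gap between them open to front and back) and two V-blocks with clamp yokes at y = +-98 mm, up to 112 mm high. Everything clamped is rigid and, by the goal's limit, spoiled by a punch push above 40 N.
- work (a point): Fixture point at x = y = 0, 78 mm up, at the height of the flat top of the clamped aluminium carrier (34 x 96 x 32 mm along the fixture's x, y, z), which has a 60 mm flat arm to -x. The pin hole (8.6 mm across, 1 mm chamfer, vertical, right through) is in the middle of that top. Clamped by eye, carrier and hole lie up to 14 mm either way along the fixture's y: not measured, see or feel it.
- pin (a joint): How far the stuck brass pin is driven down, m. Starts at 0 to 0.005; its top is 3 mm plus this below the carrier's top. Shank 8.2 mm across, 29 mm long; head 12 mm across on its LOWER end, so it leaves only downwards. Past 0.029 it is clear of the carrier, over 0.030 counts as out; at 0.035 its head meets the base plate (hard stop). Slides stiffly under some 8 to 12 N, stays where left.
- punch: The punch to use (blue band): nose 6 mm across, 45 mm long; round dark steel body 16 mm across, 80 mm long; 125 mm overall, 0.13 kg, centre of mass about 80 mm from the nose end. Origin: centre of the nose's end face, z towards the top. Starts upright, nose down, shoulder on the stand: end face 7 mm, top 132 mm above the bench.
- punch_top (a point): Centre of the blue-banded punch's upper end, 125 mm from the nose end. This end is painted blue too; the blue band, 12 mm wide, begins 8 mm below it. The other two punches are marked alike in their own colours.
- stand: Wooden punch stand fixed to the bench, 60 x 170 x 52 mm, origin under its centre. Three vertical through holes, 11 mm across with 1 mm chamfers, at x = 0 and y = -55, 0, +55 mm; the three punches stand in them in any order.
- punch_thin: Bystander punch, yellow band, nose 4 mm; otherwise like the blue-banded one. Leave it standing.
- punch_thick: Bystander punch, red band, nose 10 mm (too big for the pin hole); otherwise like the blue-banded one. Leave it standing.
- basket: Bystander: six-tube glass basket rack between two clear discs 90 mm across, 105 mm high to the top of its rod, origin under its centre.
- dish: Bystander: steel parts dish 80 mm across, 25 mm high, origin under its centre.
Not all that is in view belongs to the job. What is shaped like the punch but pink or purple is not meant.

How it is judged:
By the outcome, as a careful person would: the job done as asked, in the order asked, and still so for the second after the job is handed in, with the robot touching nothing.
It also fails if it takes over 72 s, if anything falls off the work surface, if the arm or the gripper's body presses on something with over 40 N, if the wrist force passes 120 N, or if a joint passes its speed limit or range.

## Working session

There is one attempt and no reset: what is moved stays moved. The work goes in short steps, Python scripts to look and compute and a shell command to move; the robot and the scene stay as the last step left them, time stands still between calls to the robot, and variables do not carry over. Pictures are saved under pics/ and viewed, at most 14 in all, crops included, and the job is handed in when it is done.

```bash
ls; mkdir -p pics; cat > h.py <<'E'
import numpy as np, cv2
from cell import telemetry, vision, ticket
def cal(n):
    c=vision.get_calibration(n); K=np.array(c["camera_matrix"],float); d=np.array(c["dist"],float)
    R=cv2.Rodrigues(np.array(c["rvec"],float))[0]; t=np.array(c["tvec"],float).ravel(); return K,d,R,t
def cloud(n,dep,c=None):
    K,d,R,t=c or cal(n); h,w=dep.shape
    u,v=np.meshgrid(np.arange(w),np.arange(h))
    p=cv2.undistortPoints(np.stack([u,v],-1).reshape(-1,1,2).astype(float),K,d).reshape(h,w,2)
    P=np.dstack([p*dep[...,None],dep]); return (P-t)@R
def proj(n,X,c=None):
    K,d,R,t=c or cal(n); return cv2.projectPoints(np.atleast_2d(np.array(X,float)),cv2.Rodrigues(R)[0],t,K,d)[0].reshape(-1,2)
def snap(n,f=None):
    c=cal(n); p,d=vision.read_camera(n)
    if f: cv2.imwrite(f"pics/{f}.png",p[...,::-1])
    np.savez(f"pics/{f or n}.npz",p=p,d=d,K=c[0],D=c[1],R=c[2],t=c[3]); return p,d,c
def load(f):
    z=np.load(f"pics/{f}.npz"); return z["p"],z["d"],(z["K"],z["D"],z["R"],z["t"])
E
python3 - <<'E'
from h import *
a=snap("scene","s0")[0];b=snap("side","d0")[0];w=snap("wrist","w0")[0]
print(telemetry.observe())
for n in("scene","side","wrist"):
    K,d,R,t=cal(n);print(n,-R.T@t,R[2])
im=np.vstack([np.hstack([a,b])]);im=cv2.resize(im,(800,300))
E
```

```text
pics
{'time': 0.15, 'qpos': array([-1.45983857e-01,  3.42563306e-01,  1.52476742e+00,  8.66918028e-06,
        1.27541857e+00, -1.45998077e-01]), 'qvel': array([ 0.00024575, -0.00219304, -0.00279244,  0.00048986,  0.00144236,
       -0.00094025]), 'joint_efforts': array([ 7.52666965e-04, -4.31470585e+01, -2.44352603e+01,  7.18239485e-02,
        5.38185902e-02, -1.32920518e-04]), 'tool_pos': array([5.24906452e-01, 4.56621573e-05, 4.04214706e-01]), 'tool_rot': array([-3.14044952e+00, -1.76471667e-04,  1.57080792e+00]), 'contact_force': array([ 0.17972579, -0.48671292,  0.62415068]), 'torque': array([ 0.00516682,  0.03581208, -0.02090039]), 'grip_force': 0.0, 'opening': 0.0917156931957458}
scene [0.96643844 0.28282539 0.92858555] [-0.4145895  -0.3564394  -0.83729714]
side [0.17650729 0.85234689 0.74442141] [ 0.33456934 -0.77514779 -0.53591908]
wrist [0.5251158  0.07143388 0.38549896] [-0.0020876  -0.26508345 -0.96422321]
```

View pics/s0.png

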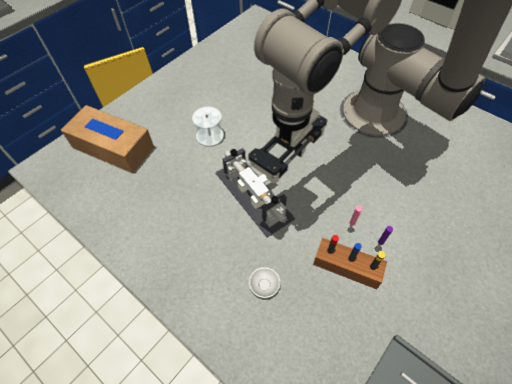

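View pics/d0.png

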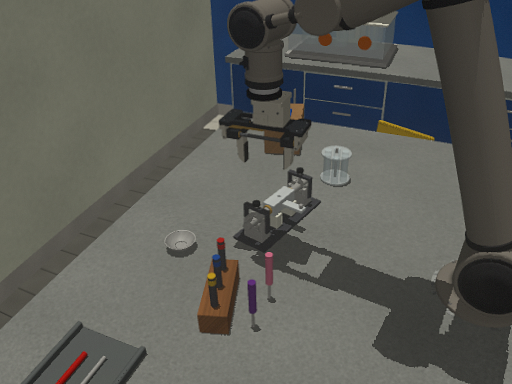

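Scene: a stand holds red (334,240), blue (357,247) and yellow (379,257) punches. The pink (355,213) and purple (386,234) objects stand free and are decoys. The blue one in the middle hole fits the description. The fixture is at about (255,190), the dish at (265,283) and the basket at (208,127). I'll confirm blue in a crop and measure.

```bash
python3 - <<'E'
from h import *
ims=[]
for f,(u0,v0,u1,v1) in (("s0",(205,135,305,245)),("s0",(305,195,405,305)),("d0",(190,225,290,335))):
    p,d,c=load(f); ims.append(cv2.resize(p[v0:v1,u0:u1,::-1],(264,290),interpolation=cv2.INTER_CUBIC))
cv2.imwrite("pics/c1.png",np.hstack(ims))
for f in("s0","d0"):
    p,d,c=load(f); X=cloud(None,d,c); ok=d>0
    hsv=cv2.cvtColor(p,cv2.COLOR_RGB2HSV)
    print(f,"bench z",np.median(X[ok&(abs(X[...,2])<.01)&(X[...,0]>.4)][:,2]))
    reg=ok&(X[...,0]>.3)&(X[...,0]<.9)&(abs(X[...,1])<.5)
    for nm,lo,hi in(("red",0,6),("yel",22,35),("blue",105,125),("purp",126,150),("pink",160,178)):
        m=reg&(hsv[...,0]>=lo)&(hsv[...,0]<=hi)&(hsv[...,1]>110)&(hsv[...,2]>60)&(X[...,2]>.06)
        if m.sum()>3:
            q=X[m]; t=q[q[:,2]>q[:,2].max()-.006]; v,u=np.nonzero(m); print(nm,m.sum(),u.mean().round(),v.mean().round(),"c",q.mean(0).round(4),"top",t.mean(0).round(4),q[:,2].max().round(3))
    # objects above bench
    m=(reg&(X[...,2]>.004)&(X[...,2]<.16)).astype(np.uint8)
    n,l,s,ce=cv2.connectedComponentsWithStats(m)
    for i in range(1,n):
        if s[i,4]>60:
            q=X[l==i]; print(s[i],q.min(0).round(3),q.max(0).round(3))
    # stand top
    w=reg&(abs(X[...,2]-.052)<.004)&(hsv[...,0]<20)&(hsv[...,1]>90)
    n,l,s,ce=cv2.connectedComponentsWithStats(w.astype(np.uint8)); i=1+s[1:,4].argmax(); q=X[l==i][:,:2].astype(np.float32)
    print("stand",s[i],cv2.minAreaRect(q))
    pl=reg&(abs(X[...,2]-.008)<.004)&(hsv[...,2]<90)&(X[...,1]<.25)
    n,l,s,ce=cv2.connectedComponentsWithStats(pl.astype(np.uint8)); 
    for i in range(1,n):
        if s[i,4]>100:
            print("plate",s[i],cv2.minAreaRect(X[l==i][:,:2].astype(np.float32)))
E
```

```text
s0 bench z -0.0002674200633773377
red 56 334.0 239.0 c [0.5596 0.1809 0.1269] top [0.5576 0.1806 0.1314] 0.135
yel 58 380.0 256.0 c [0.5271 0.2845 0.1274] top [0.5251 0.285  0.1325] 0.135
blue 61 353.0 224.0 c [0.534  0.2082 0.1708] top [0.4552 0.0119 0.5677] 0.57
purp 99 386.0 234.0 c [0.4535 0.2666 0.1029] top [0.4498 0.2667 0.1247] 0.127
pink 58 355.0 216.0 c [0.4543 0.1808 0.0945] top [0.4546 0.1827 0.1227] 0.126
[192 107  32  40 912] [ 0.4   -0.41   0.004] [ 0.492 -0.315  0.105]
[ 107  126   47   47 1295] [ 0.596 -0.5    0.004] [ 0.727 -0.437  0.094]
[ 216  148   80   89 2966] [ 0.428 -0.251  0.004] [0.61  0.043 0.114]
[348 206  15  25 142] [0.44  0.173 0.006] [0.456 0.188 0.128]
[376 226  17  24 148] [0.441 0.259 0.006] [0.458 0.275 0.127]
[ 314  235   73   54 2166] [0.489 0.14  0.004] [0.594 0.322 0.135]
[250 267  31  31 699] [0.681 0.059 0.004] [0.758 0.136 0.028]
[ 365  335   68   49 1833] [0.615 0.408 0.004] [0.749 0.5   0.025]
stand [ 316  238   71   45 1288] ((0.5407839417457581, 0.23318098485469818), (0.06343193352222443, 0.1688927859067917), 17.548660278320312)
plate [2
[... 658 characters left out ...]
004] [ 0.717 -0.427  0.053]
[ 319  145   33   41 1017] [ 0.397 -0.499  0.004] [ 0.526 -0.309  0.107]
[ 232  167   89  131 3743] [ 0.438 -0.387  0.004] [0.628 0.191 0.129]
[164 229  32  23 537] [0.678 0.029 0.004] [0.759 0.138 0.029]
[ 197  237   42   97 2534] [0.486 0.034 0.004] [0.628 0.324 0.137]
[246 280  11  47 311] [0.44  0.186 0.004] [0.499 0.278 0.129]
[  51  321   96   63 3117] [0.611 0.402 0.004] [0.799 0.5   0.025]
stand [ 197  260   41   59 1093] ((0.5392425060272217, 0.2341659665107727), (0.06154501438140869, 0.17141298949718475), 17.01034927368164)
plate [233 197  88  56 882] ((0.528286874294281, -0.09959124028682709), (0.2771492302417755, 0.10380316525697708), 75.1801986694336)
```

View pics/c1.png

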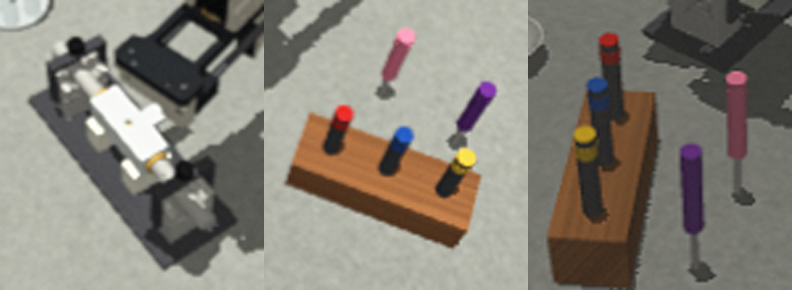

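View pics/w0.png

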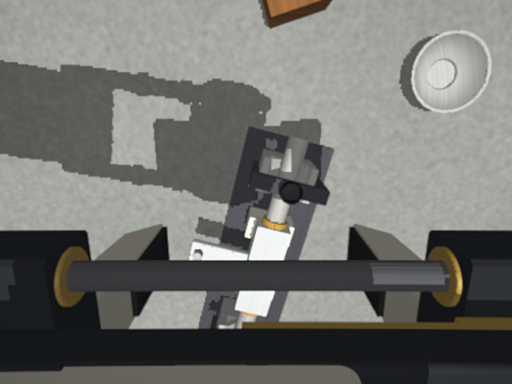

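Confirmed: in the crop, the punch standing in the middle hole has the blue top and band, with red and yellow on either side. The pink and purple ones stand outside the stand. First I'll look at the carrier with the wrist camera.

```bash
python3 -m crank '[[0.3,-40,0,25,0],[0.3,-80,0,50,0],[0.3,-90,0,55,0],[0.3,-90,0,55,0],[0.3,-90,0,55,0]]' && python3 - <<'E'
from h import *
p,d,c=snap("wrist","w1")
X=cloud(None,d,c); print(proj(None,[[.529,-.0985,.078]],c))
cv2.imwrite("pics/w1b.png",cv2.resize(p[:, :, ::-1],(800,600),interpolation=cv2.INTER_CUBIC))
E
```

```text
time: 0.57
tool_pos: [0.5249, -0.0908, 0.3489]
tool_rot: [-3.14, -0.001, 1.569]
contact_force: [0.1, 0.3, -0.3]
opening: 0.0635
grip_force: 0.0
[[263.65651336 203.4859517 ]]
```

View pics/w1b.png

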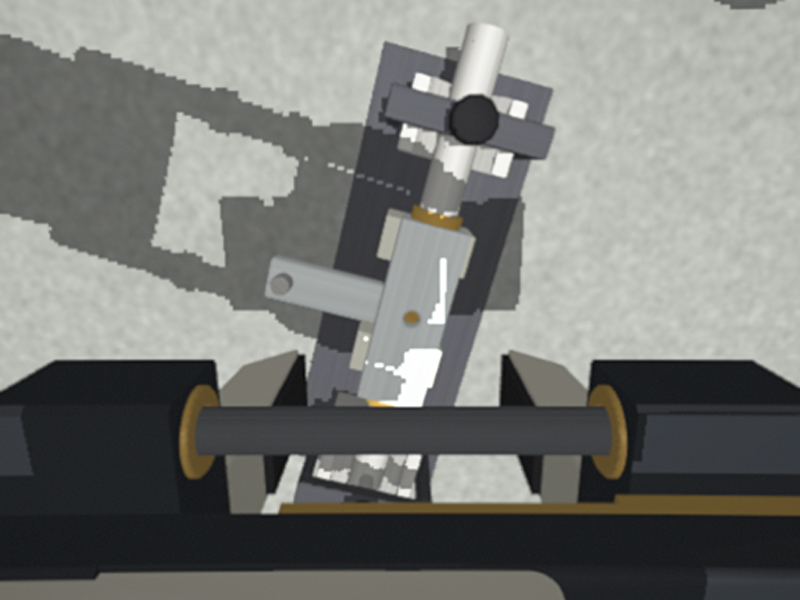

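The wrist picture shows the carrier with the brass pin hole at about (411,317) in this enlarged view, which is (263,203) in camera pixels. Next I'll compute its world position and the move to the punch.

```bash
cat >> h.py <<'E'
def atz(c,uv,z):
    K,d,R,t=c; q=cv2.undistortPoints(np.array(uv,float).reshape(-1,1,2),K,d).reshape(-1,2)
    r=np.c_[q,np.ones(len(q))]@R; C=-R.T@t; return C+r*((z-C[2])/r[:,2])[:,None]
E
python3 - <<'E'
from h import *
p,d,c=load("w1"); hsv=cv2.cvtColor(p,cv2.COLOR_RGB2HSV)
m=np.zeros(d.shape,bool); m[190:216,250:276]=(hsv[190:216,250:276,1]>50)
v,u=np.nonzero(m); print(m.sum(),u.mean(),v.mean(),u.min(),u.max(),v.min(),v.max())
X=cloud(None,d,c)
top=(d>0)&(abs(X[...,2]-.078)<.004)
top&=np.add.outer(np.zeros(384),np.arange(512))>225
n,l,s,ce=cv2.connectedComponentsWithStats(top.astype(np.uint8)); i=l[198,263]; i= i or 1+s[1:,4].argmax()
q=X[l==i]; print(s[i],q[:,2].mean(),cv2.minAreaRect(q[:,:2].astype(np.float32)))
print("hole",atz(c,[[u.mean(),v.mean()]],.078), "rim box ctr",atz(c,[[(u.min()+u.max())/2,(v.min()+v.max())/2]],.078))
o=telemetry.observe(); print(o["tool_pos"],o["tool_rot"])
# blue top in s0, d0
for f in("s0","d0"):
    p,d,c=load(f);h=cv2.cvtColor(p,cv2.COLOR_RGB2HSV);X=cloud(None,d,c)
    m=(h[...,0]>105)&(h[...,0]<125)&(h[...,1]>110)&(abs(X[...,2]-.13)<.012)&(abs(X[...,1]-.234)<.03)&(abs(X[...,0]-.54)<.03)
    t=m&(h[...,2]>0); v,u=np.nonzero(t); q=X[t]; print(f,t.sum(),q.mean(0), q[q[:,2]>.129].mean(0), u.mean(),v.mean())
E
```

```text
58 263.0 202.6206896551724 259 267 199 206
[ 229  135   72  125 5159] 0.07917771393544533 ((0.5285862684249878, -0.09798141568899155), (0.10855290293693542, 0.0340728797018528), 75.39308166503906)
hole [[ 0.52847854 -0.09778326  0.078     ]] rim box ctr [[ 0.52847826 -0.09768339  0.078     ]]
[ 0.52504247 -0.08993181  0.34970885] [-3.14123729e+00 -5.74659395e-04  1.56985695e+00]
s0 50 [0.54290254 0.23260767 0.12986185] [0.5415105  0.23269134 0.1323624 ] 357.12 246.7
d0 52 [0.53754702 0.23637775 0.12932953] [0.53854241 0.23469661 0.13378105] 216.23076923076923 259.3076923076923
```

```bash
python3 -m crank '[[0.3,40,2,-10,-0.05],[0.3,80,4,-10,-0.1],[0.3,120,6,-10,-0.15],[0.3,160,8,-10,-0.2],[0.3,200,10,-10,-0.25],[0.3,240,12,-10,-0.3],[0.3,280,14,-10,-0.3],[0.3,315,15,-10,-0.3],[0.3,315,15,-10,-0.3],[0.3,315,15,-10,-0.3],[0.3,315,15,-10,-0.3]]' && python3 - <<'E'
from h import *
p,d,c=snap("wrist","w2")
h=cv2.cvtColor(p,cv2.COLOR_RGB2HSV); X=cloud(None,d,c)
o=telemetry.observe(); print(o["tool_pos"],o["tool_rot"],o["contact_force"])
print(proj(None,[[.54,.2337,.132]],c))
m=(h[...,0]>105)&(h[...,0]<125)&(h[...,1]>110)&(abs(X[...,2]-.13)<.012)
v,u=np.nonzero(m);print(m.sum(),u.min(),u.max(),v.min(),v.max(),X[m].mean(0))
t=m&(X[...,2]>.129); v,u=np.nonzero(t); print(t.sum(),X[t].mean(0), atz(c,[[u.mean(),v.mean()]],.132))
w=(abs(X[...,2]-.052)<.004)&(h[...,0]<20)&(h[...,1]>90); print("stand",cv2.minAreaRect(X[w][:,:2].astype(np.float32)))
E
```

```text
time: 1.53
tool_pos: [0.5395, 0.2257, 0.3603]
tool_rot: [3.141, 0.0, 1.873]
contact_force: [-0.3, -1.6, 0.3]
opening: 0.0597
grip_force: 0.0
[0.539694   0.22490696 0.36023242] [3.14107216e+00 2.95842708e-04 1.87118207e+00] [-0.50384483 -0.51868859 -0.60958325]
[[261.78344555 200.47121206]]
550 250 273 184 213 [0.53943044 0.23440809 0.13190727]
455 [0.53972354 0.2334679  0.13366714] [[0.53988937 0.23299953 0.132     ]]
stand ((0.5396506786346436, 0.23426085710525513), (0.059647075831890106, 0.1664394587278366), 17.183483123779297)
```

View pics/w2.png

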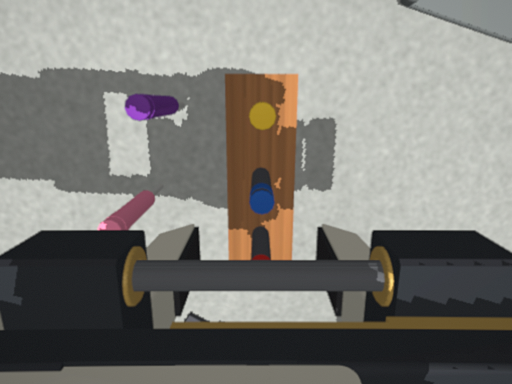

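Wrist view: the blue punch is centred between the fingers at (262,198), with yellow at (262,115) and red at (261,258) along the stand, and the fingers pass across the stand's width. Next: descend and grip.

```bash
python3 -m crank '[[0.3,8.2,2.6,0,0],[0.3,8.2,2.6,0,0],[0.3,8.2,2.6,35,0],[0.3,8.2,2.6,65,0],[0.3,8.2,2.6,85,0],[0.3,8.2,2.6,94,0],[0.3,8.2,2.6,94,0],[0.3,8.2,2.6,94,0]]' 25 && python3 -m crank '[[-1,0,0,0,0],[-1,0,0,0,0],[-1,0,0,0,0],[-1,0,0,0,0],[-1,0,0,0,0],[-1,0,0,0,0],[-1,0,0,0,0],[-1,0,0,0,0]]' 25
```

```text
time: 2.25
tool_pos: [0.5406, 0.2334, 0.2664]
tool_rot: [3.141, 0.0, 1.87]
contact_force: [0.3, -0.8, 0.3]
opening: 0.06
grip_force: 0.0
time: 2.92
tool_pos: [0.5401, 0.2336, 0.2658]
tool_rot: [3.142, 0.0, 1.871]
contact_force: [-0.4, -0.9, 1.4]
opening: 0.0157
grip_force: 25.0
```

```bash
python3 -m crank '[[-1,0,0,0,0],[-1,0,0,0,0],[-1,0,0,-20,0],[-1,0,0,-45,0],[-1,0,0,-80,0],[-1,0,0,-115,0],[-1,0,0,-130,0],[-1,0,0,-130,0],[-1,0,0,-130,0],[-1,0,0,-130,0]]' 60 && python3 - <<'E'
from h import *
p,d,c=snap("side","d3"); p2,d2,c2=snap("scene","s3")
o=telemetry.observe(); T=o["tool_pos"]; print(T,o["tool_rot"],o["contact_force"],o["opening"])
ims=[]
for q,cc in((p,c),(p2,c2)):
    uv=proj(None,[[T[0],T[1],.08+.137]],cc)[0].astype(int); print(uv, proj(None,[[T[0],T[1],.137],[T[0],T[1],.182],[T[0],T[1],.262]],cc))
    u,v=uv; ims.append(cv2.resize(q[v-55:v+65,u-60:u+60,::-1],(400,400),interpolation=cv2.INTER_CUBIC))
cv2.imwrite("pics/c3.png",np.hstack(ims))
E
```

```text
time: 3.75
tool_pos: [0.5397, 0.2335, 0.3938]
tool_rot: [-3.138, -0.0, 1.871]
contact_force: [-1.3, 0.1, -2.4]
opening: 0.0152
grip_force: 60.0
[0.5398119  0.23353451 0.39353191] [-3.13761024e+00 -6.26493109e-05  1.87075538e+00] [-0.0115221  -0.49569563 -1.39669593] 0.015173931501689872
[212 223] [[215.57748713 255.27080077]
 [213.8678232  237.67052094]
 [210.64024987 203.78406241]]
[367 229] [[358.85094947 244.73523304]
 [363.48679258 236.31452311]
 [372.88557292 219.26440063]]
```

View pics/c3.png

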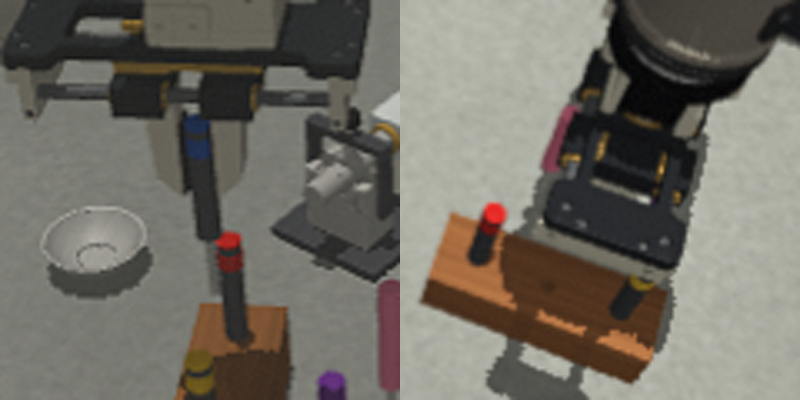

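The side view shows the blue-banded punch held upright in the fingers and its hole in the stand empty. Red and yellow are untouched. Now I'll carry it over to the hole.

```bash
python3 -m crank '[[-1,-20,-7,0,0],[-1,-55,-19,0,0],[-1,-92,-32,0,0],[-1,-130,-45,0,0],[-1,-168,-58,0,0],[-1,-205,-71,0,0],[-1,-243,-84,0,0],[-1,-280,-97,0,0],[-1,-305,-106,0,0],[-1,-313,-108.7,0,0],[-1,-313,-108.7,0,0],[-1,-313,-108.7,0,0]]' 60 && python3 -m crank '[[-1,0,0,20,0],[-1,0,0,38,0],[-1,0,0,46,0],[-1,0,0,46,0],[-1,0,0,46,0],[-1,0,0,46,0]]' && python3 - <<'E'
from h import *
o=telemetry.observe(); T=o["tool_pos"]; print(T,o["tool_rot"],o["contact_force"])
p,d,c=snap("side","d4"); p2,d2,c2=snap("scene","s4"); p3,d3,c3=snap("wrist","w4")
ims=[]
for q,cc in((p,c),(p2,c2),(p3,c3)):
    uv=proj(None,[[.5285,-.0977,.078],[T[0],T[1],T[2]-.2588]],cc); print(uv)
    u,v=uv[0].astype(int); ims.append(cv2.resize(q[v-35:v+25,u-30:u+30,::-1],(266,266),interpolation=cv2.INTER_CUBIC))
cv2.imwrite("pics/c4.png",np.hstack(ims))
E
```

```text
time: 4.85
tool_pos: [0.5286, -0.0972, 0.3948]
tool_rot: [-3.14, -0.002, 1.87]
contact_force: [-0.3, 0.6, -0.8]
opening: 0.0153
grip_force: 60.0
time: 5.35
tool_pos: [0.5291, -0.0969, 0.3507]
tool_rot: [3.14, 0.001, 1.872]
contact_force: [-0.2, 0.0, -1.3]
opening: 0.0148
grip_force: 60.0
[ 0.52912461 -0.09689632  0.35068207] [3.14020239e+00 8.57000680e-04 1.87182208e+00] [-0.17364465  0.01241594 -1.3475233 ]
[[278.51055997 195.97078611]
 [278.18461006 191.60987903]]
[[253.85401443 180.86394318]
 [253.8820718  178.34288896]]
[[256.29982063 193.11082664]
 [257.34555785 197.38504375]]
```

View pics/c4.png

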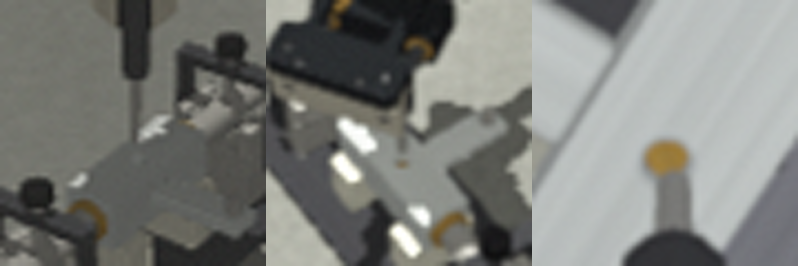

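The nose stands about 14 mm above the top of the carrier. In the wrist view the hole is at (256,193) and the nose tip at (257,198), so the lateral fit is within about 1 mm. I'll feel downward gently.

```bash
python3 -m crank '[[-1,-0.5,-0.5,4,0],[-1,-0.5,-0.5,8,0],[-1,-0.5,-0.5,11,0],[-1,-0.5,-0.5,12,0],[-1,-0.5,-0.5,13,0],[-1,-0.5,-0.5,14,0],[-1,-0.5,-0.5,15,0],[-1,-0.5,-0.5,15,0],[-1,-0.5,-0.5,15,0]]'; python3 -c "
from h import *
o=telemetry.observe();print(o['tool_pos'],o['contact_force'],o['torque'])"
```

```text
time: 6.25
tool_pos: [0.5284, -0.0981, 0.3347]
tool_rot: [3.141, 0.0, 1.871]
contact_force: [-0.6, 0.6, -2.4]
opening: 0.015
grip_force: 60.0
[ 0.52841322 -0.09813564  0.33473895] [-0.59620222  0.5627997  -2.37821373] [-0.01110494 -0.10327924  0.07552165]
```

```bash
python3 -m crank '[[-1,0,0,0.7,0],[-1,0,0,1.4,0],[-1,0,0,2,0],[-1,0,0,2,0]]' | grep -E "tool_pos|force"; python3 -m crank '[[-1,0,0,0.7,0],[-1,0,0,1.4,0],[-1,0,0,2,0],[-1,0,0,2,0]]'| grep -E "tool_pos|force"
```

```text
tool_pos: [0.5284, -0.0981, 0.3326]
contact_force: [0.1, -0.5, -0.9]
grip_force: 60.0
tool_pos: [0.5284, -0.0981, 0.3306]
contact_force: [-0.5, 0.1, -1.9]
grip_force: 60.0
```

```bash
for i in 1; do python3 -m crank '[[-1,0,0,0.7,0],[-1,0,0,1.4,0],[-1,0,0,2,0],[-1,0,0,2,0]]' | grep -E "tool_pos|force"; python3 -m crank '[[-1,0,0,0.7,0],[-1,0,0,1.4,0],[-1,0,0,2,0],[-1,0,0,2,0]]'| grep -E "tool_pos|force"; done
```

```text
tool_pos: [0.5284, -0.0982, 0.3297]
contact_force: [-1.5, 0.5, 5.4]
grip_force: 60.0
tool_pos: [0.5284, -0.0982, 0.3278]
contact_force: [-1.7, 0.5, 7.2]
grip_force: 60.0
```

Pin contact felt at about 7 N, and it is already sliding. I'll push on steadily.

```bash
python3 -m crank '[[-1,0,0,0.8,0],[-1,0,0,1.6,0],[-1,0,0,2.4,0],[-1,0,0,3.2,0],[-1,0,0,4,0]]' | grep -E "tool_pos|force"; python3 -m crank '[[-1,0,0,0.8,0],[-1,0,0,1.6,0],[-1,0,0,2.4,0],[-1,0,0,3.2,0],[-1,0,0,4,0],[-1,0,0,4.8,0],[-1,0,0,5.6,0],[-1,0,0,6.4,0]]' | grep -E "tool_pos|force"
```

```text
tool_pos: [0.5284, -0.0982, 0.3239]
contact_force: [-2.3, 0.9, 7.4]
grip_force: 60.0
tool_pos: [0.5285, -0.0982, 0.3175]
contact_force: [-2.4, 0.3, 7.7]
grip_force: 60.0
```

```bash
python3 -m crank '[[-1,0,0,0.8,0],[-1,0,0,1.6,0],[-1,0,0,2.4,0],[-1,0,0,3.2,0],[-1,0,0,4,0],[-1,0,0,4.8,0],[-1,0,0,5.6,0],[-1,0,0,6.4,0],[-1,0,0,7.2,0],[-1,0,0,8,0]]' | grep -E "tool_pos|force"
```

```text
tool_pos: [0.5285, -0.0982, 0.3095]
contact_force: [-3.0, 0.9, 7.9]
grip_force: 60.0
```

```bash
python3 -m crank '[[-1,0,0,0.8,0],[-1,0,0,1.6,0],[-1,0,0,2.4,0],[-1,0,0,3.2,0],[-1,0,0,4,0],[-1,0,0,4.8,0],[-1,0,0,5.4,0],[-1,0,0,6,0],[-1,0,0,6,0]]' | grep -E "tool_pos|force"; python3 -m crank '[[-1,0,0,0.5,0],[-1,0,0,1,0],[-1,0,0,1.5,0],[-1,0,0,2,0],[-1,0,0,2,0],[-1,0,0,2,0]]' | grep -E "tool_pos|force"
```

```text
tool_pos: [0.5285, -0.0982, 0.3034]
contact_force: [-2.7, 0.3, 6.0]
grip_force: 60.0
tool_pos: [0.5285, -0.0982, 0.3014]
contact_force: [-1.5, 0.6, 6.0]
grip_force: 60.0
```

```bash
for i in 1; do python3 -m crank '[[-1,0,0,0.3,0],[-1,0,0,0.6,0],[-1,0,0,0.9,0],[-1,0,0,0.9,0]]' | grep -E "tool_pos|contact"; python3 -m crank '[[-1,0,0,0.2,0],[-1,0,0,0.4,0],[-1,0,0,0.6,0],[-1,0,0,0.6,0]]' | grep -E "tool_pos|contact"; python3 - <<'E'
from h import *
o=telemetry.observe(); T=o["tool_pos"]
p,d,c=snap("side","d5"); p2,d2,c2=snap("scene","s5"); ims=[]
for q,cc in((p,c),(p2,c2)):
    u,v=proj(None,[[.5285,-.0982,.06]],cc)[0].astype(int); ims.append(cv2.resize(q[v-50:v+30,u-40:u+40,::-1],(400,400),interpolation=cv2.INTER_CUBIC))
cv2.imwrite("pics/c5.png",np.hstack(ims))
E
done
```

```text
tool_pos: [0.5285, -0.0982, 0.3005]
contact_force: [-2.3, 0.5, 6.9]
tool_pos: [0.5285, -0.0982, 0.2999]
contact_force: [-1.6, 0.7, 6.6]
```

View pics/c5.png

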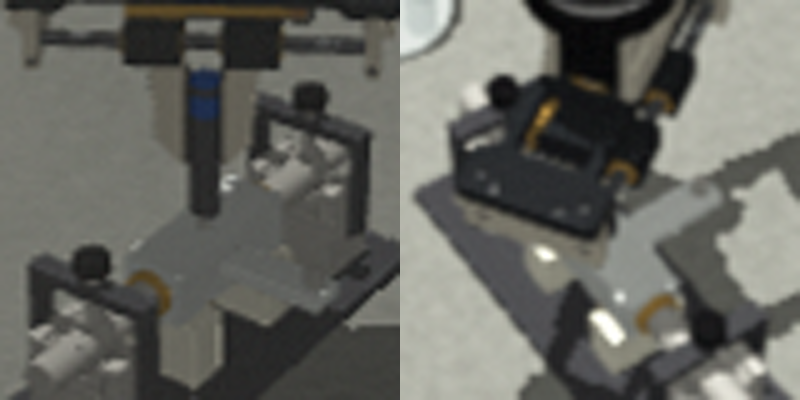

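The side view shows the punch upright with its shoulder just above the carrier top. The blue band sits at the same height in the fingers, so it hasn't slipped, and the estimated drive is about 34 mm. Next I'll withdraw straight up, check the hole, and return the punch.

```bash
python3 -m crank '[[-1,0,0,-2,0],[-1,0,0,-8,0],[-1,0,0,-18,0],[-1,0,0,-30,0],[-1,0,0,-45,0],[-1,0,0,-65,0],[-1,0,0,-85,0],[-1,0,0,-95,0],[-1,0,0,-95,0],[-1,0,0,-95,0]]' && python3 - <<'E'
from h import *
o=telemetry.observe();print(o["tool_pos"],o["tool_rot"],o["contact_force"],o["opening"])
p,d,c=snap("wrist","w6"); s=snap("side","d6"); T=o["tool_pos"]
print(proj(None,[[.5285,-.098,.078],[T[0],T[1],T[2]-.2588]],c))
u,v=proj(None,[[.5285,-.098,.078]],c)[0].astype(int)
a=cv2.resize(p[v-30:v+50,u-40:u+40,::-1],(400,400),interpolation=cv2.INTER_CUBIC)
u,v=proj(None,[[.5285,-.098,.03]],s[2])[0].astype(int)
b=cv2.resize(s[0][v-65:v+35,u-50:u+50,::-1],(400,400),interpolation=cv2.INTER_CUBIC)
cv2.imwrite("pics/c6.png",np.hstack([a,b]))
hb=np.array([.5398,.2335])-T[:2]; y=o["tool_rot"][2]
print("dx",hb@[np.cos(y),np.sin(y)]*1e3,"dy",hb@[np.sin(y),-np.cos(y)]*1e3)
E
```

```text
time: 12.35
tool_pos: [0.5283, -0.0981, 0.394]
tool_rot: [3.141, 0.0, 1.871]
contact_force: [0.3, -0.3, -1.1]
opening: 0.0151
grip_force: 60.0
[ 0.52828503 -0.09809766  0.39397674] [3.14088188e+00 4.68024258e-04 1.87078891e+00] [ 0.26744341 -0.31053996 -1.1305777 ] 0.015060825083150571
[[257.78037365 180.20992971]
 [257.44021961 198.04017724]]
dx 313.38524412200064 dy 108.99215324500456
```

View pics/c6.png

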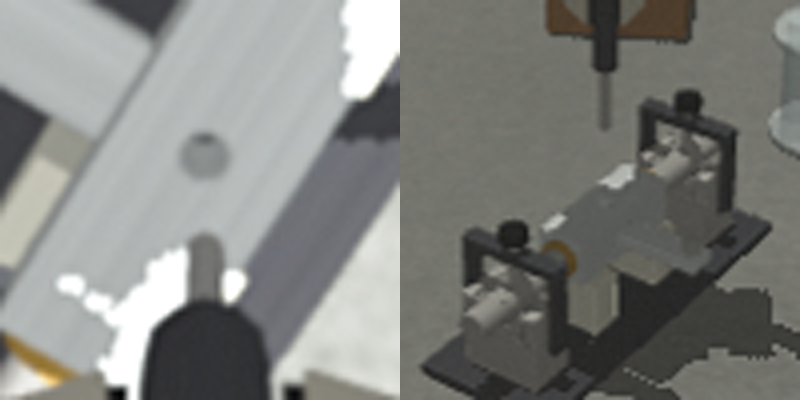

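The wrist view shows the hole open and empty of brass, with the nose tip at (258,198) as predicted. I'll return the punch now.

```bash
python3 -m crank '[[-1,20,7,0,0],[-1,55,19,0,0],[-1,92,32,0,0],[-1,130,45,0,0],[-1,168,58,0,0],[-1,205,71,0,0],[-1,243,84,0,0],[-1,280,97,0,0],[-1,305,106,0,0],[-1,313.3,109,0,0],[-1,313.3,109,0,0],[-1,313.3,109,0,0]]' && python3 -m crank '[[-1,0,0,20,0],[-1,0,0,45,0],[-1,0,0,65,0],[-1,0,0,72,0],[-1,0,0,72,0],[-1,0,0,72,0],[-1,0,0,72,0]]' && python3 -c "
from h import *
o=telemetry.observe();print(o['tool_pos'],o['tool_rot'])"
```

```text
time: 13.45
tool_pos: [0.5398, 0.2331, 0.3927]
tool_rot: [-3.139, 0.001, 1.872]
contact_force: [-0.6, -0.4, -2.1]
opening: 0.0151
grip_force: 60.0
time: 14.03
tool_pos: [0.5405, 0.2328, 0.3233]
tool_rot: [3.139, 0.0, 1.87]
contact_force: [0.3, 0.2, -0.8]
opening: 0.0151
grip_force: 60.0
[0.54051918 0.2328278  0.3233235 ] [3.13905579e+00 1.95612652e-04 1.86989172e+00]
```

```bash
python3 -m crank '[[-1,0.6,-0.2,6,0],[-1,0.6,-0.2,12,0],[-1,0.6,-0.2,18,0],[-1,0.6,-0.2,24,0],[-1,0.6,-0.2,24,0]]' | grep -E "pos|contact" && python3 -m crank '[[-1,0,0,8,0],[-1,0,0,16,0],[-1,0,0,24,0],[-1,0,0,29,0],[-1,0,0,31,0],[-1,0,0,31,0],[-1,0,0,31,0]]'| grep -E "pos|contact"
```

```text
tool_pos: [0.5391, 0.2338, 0.2962]
contact_force: [-0.8, -0.6, -1.9]
tool_pos: [0.5397, 0.2339, 0.2669]
contact_force: [-0.1, -0.7, -1.4]
```

```bash
python3 -m crank '[[-1,0,0,0.4,0],[-1,0,0,0.8,0],[-1,0,0,1,0],[-1,0,0,1,0]]'| grep -E "pos|contact"; python3 -m crank '[[-0.5,0,0,0,0],[-0.2,0,0,0,0],[0.1,0,0,0,0],[0.3,0,0,0,0],[0.3,0,0,0,0],[0.3,0,0,0,0],[0.3,0,0,0,0]]' 10 && python3 -m crank '[[0.3,0,0,-10,0],[0.3,0,0,-40,0],[0.3,0,0,-75,0],[0.3,0,0,-110,0],[0.3,-10,0,-120,0],[0.3,-10,0,-120,0],[0.3,-10,0,-120,0]]' && python3 - <<'E'
from h import *
p,d,c=snap("side","d7"); w,dw,cw=snap("wrist","w7")
X=cloud(None,dw,cw);h=cv2.cvtColor(w,cv2.COLOR_RGB2HSV)
m=(h[...,0]>105)&(h[...,0]<125)&(h[...,1]>110)&(abs(X[...,2]-.13)<.02)&(X[...,2]>.128)
print(m.sum(),X[m].mean(0),X[m][:,2].max())
a=cv2.resize(p[215:335,180:300,::-1],(400,400),interpolation=cv2.INTER_CUBIC)
b=cv2.resize(w[60:280,150:370,::-1],(400,400),interpolation=cv2.INTER_CUBIC)
cv2.imwrite("pics/c7.png",np.hstack([a,b]))
E
```

```text
tool_pos: [0.5396, 0.2339, 0.2659]
contact_force: [-0.5, -0.1, -1.9]
time: 15.95
tool_pos: [0.5396, 0.2339, 0.2659]
tool_rot: [3.141, 0.0, 1.871]
contact_force: [1.0, -0.5, 0.0]
opening: 0.0564
grip_force: 0.0
time: 16.53
tool_pos: [0.5424, 0.2239, 0.3861]
tool_rot: [3.141, 0.0, 1.87]
contact_force: [-0.2, 0.5, -0.8]
opening: 0.0598
grip_force: 0.0
380 [0.53959591 0.23391176 0.13362887] 0.13564435568902375
```

View pics/c7.png

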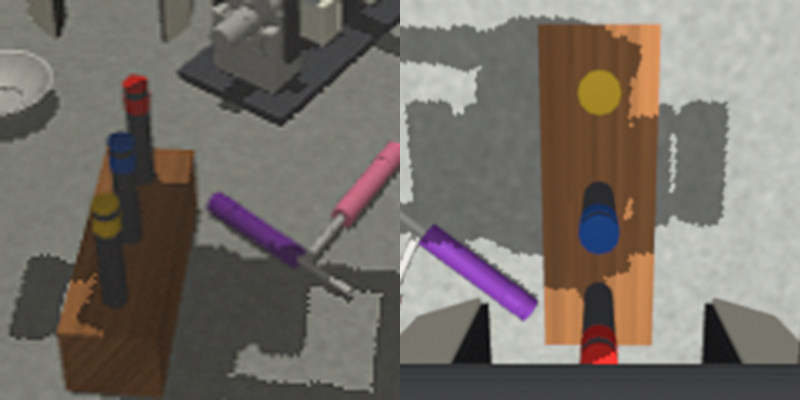

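The blue punch is seated upright, in the wrist view at (262,187) in camera pixels. But the pink and purple distractors are now lying down beside the stand. I need to find out when that happened.

```bash
python3 - <<'E'
from h import *
for f in("d0","d3","d4","d5","d6","d7"):
    p,d,c=load(f); X=cloud(None,d,c); h=cv2.cvtColor(p,cv2.COLOR_RGB2HSV)
    for n,lo,hi in(("purp",126,150),("pink",160,178)):
        m=(h[...,0]>=lo)&(h[...,0]<=hi)&(h[...,1]>80)&(X[...,2]<.2)&(X[...,1]>.1)&(X[...,1]<.35)&(d>0)
        m[:, :180]=False
        q=X[m]; print(f,n,m.sum(),q.mean(0).round(3),q.min(0).round(3),q.max(0).round(3))
a=[cv2.resize(load(f)[0][215:335,200:300,::-1],(260,312),interpolation=cv2.INTER_CUBIC) for f in("d3","d4","d6")]
cv2.imwrite("pics/c8.png",np.hstack(a))
E
```

```text
d0 purp 234 [0.446 0.271 0.093] [ 0.44   0.141 -0.002] [0.498 0.278 0.129]
d0 pink 231 [0.445 0.186 0.094] [0.438 0.174 0.048] [0.454 0.191 0.129]
d3 purp 239 [0.447 0.271 0.092] [0.44  0.141 0.001] [0.509 0.277 0.129]
d3 pink 223 [0.444 0.185 0.093] [0.438 0.172 0.046] [0.453 0.191 0.129]
d4 purp 260 [0.493 0.212 0.052] [ 0.458  0.142 -0.002] [0.537 0.225 0.078]
d4 pink 73 [0.442 0.123 0.018] [0.426 0.101 0.004] [0.536 0.214 0.073]
d5 purp 200 [0.485 0.161 0.014] [ 0.448  0.129 -0.002] [0.523 0.179 0.019]
d5 pink 68 [0.433 0.115 0.014] [0.426 0.101 0.005] [0.442 0.129 0.018]
d6 purp 200 [0.485 0.161 0.014] [ 0.447  0.128 -0.001] [0.524 0.179 0.021]
d6 pink 68 [0.433 0.115 0.014] [ 0.426  0.101 -0.   ] [0.442 0.129 0.018]
d7 purp 201 [0.486 0.161 0.014] [ 0.447  0.128 -0.   ] [0.523 0.179 0.021]
d7 pink 69 [0.432 0.115 0.014] [0.425 0.101 0.004] [0.443 0.128 0.019]
```

View pics/c8.png

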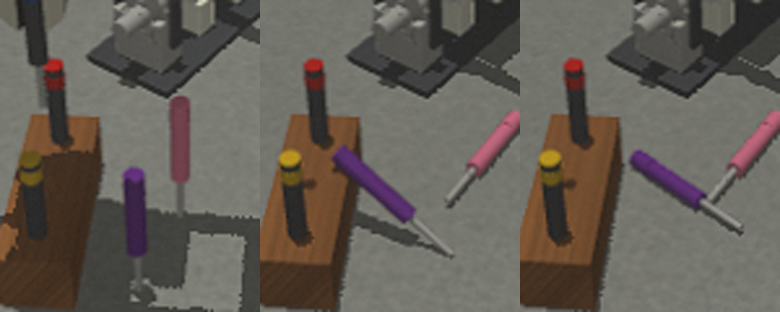

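The distractors fell between 3.75 s and 5.35 s. At that time the gripper's lowest parts, about 0.135 m up at the held punch's nose and higher elsewhere, were at least 8 cm away from them sideways, so I see no contact with the robot. They aren't part of the job, so I'll leave them. Last, I'll check the bystanders.

```bash
python3 - <<'E'
from h import *
snap("scene","s9")
for f in("s0","s9"):
    p,d,c=load(f); X=cloud(None,d,c); h=cv2.cvtColor(p,cv2.COLOR_RGB2HSV)
    for n,lo,hi in(("red",0,6),("yel",22,35)):
        m=(h[...,0]>=lo)&(h[...,0]<=hi)&(h[...,1]>110)&(X[...,2]>.11)&(X[...,2]<.14)&(X[...,1]>.1)&(X[...,1]<.35)
        print(f,n,m.sum(),X[m].mean(0).round(4))
    for n,(x0,x1,y0,y1) in(("dish",(.66,.78,.03,.16)),("basket",(.38,.51,-.42,-.3))):
        m=(X[...,2]>.005)&(X[...,2]<.12)&(X[...,0]>x0)&(X[...,0]<x1)&(X[...,1]>y0)&(X[...,1]<y1); print(f,n,m.sum(),X[m].mean(0).round(4))
o=telemetry.observe();print(o["time"],o["contact_force"])
E
```

```text
s0 red 55 [0.5596 0.1809 0.1272]
s0 yel 56 [0.527  0.2845 0.1281]
s0 dish 669 [0.7166 0.0962 0.0159]
s0 basket 877 [ 0.4532 -0.3543  0.0652]
s9 red 49 [0.5604 0.1816 0.1269]
s9 yel 22 [0.5274 0.2886 0.125 ]
s9 dish 687 [0.7167 0.0965 0.0155]
s9 basket 874 [ 0.4532 -0.3542  0.0655]
16.6833 [-0.64071895 -0.11514625 -0.08022502]
```

```bash
python3 -c "
from cell import ticket
print(ticket.hand_in())"
```

```text
the job is handed in; nothing more can be done
None
```

I pressed the pin about 34 mm down (worked out from tool height, and the hole looks empty) with readings of no more than about 8 N, put the blue punch back upright in its own hole, and handed in at about 17 s; the listed bystanders look undisturbed, but the pink and purple look-alikes fell over while I carried the punch to the fixture, with no robot contact I could see, and I left them lying.

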